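# Tap the swollen block out of a wooden press mould

### The job

The block of the wooden press mould has swollen tight in its bottomless frame. Take the wooden pounder by its handle and work the block down through the frame with light taps on its two grip bars in turn, never harder than 20 N, until it drops and lies flat on the chopping board inside the frame. Keep the frame standing on the board, press the block with nothing but the pounder, disturb nothing else, and finally stand the pounder upright on the bare worktop again.

Things in the scene. Friction and masses are not known exactly. Their poses are not given: they have to be found in the camera images.
- block: Brown wooden pressing block, 76 x 110 x 44 mm, origin at the centre of its underside, z up, long side along its y. On its top stand two grip bars across its width, 64 x 20 mm and 13 mm high, centred at y = +36 and -36 mm; their tops are 57 mm above the origin. It starts level, stuck 18 to 22 mm above the board; once free it drops to the board.
- frame: Pale wooden frame of the mould, open above and below, 102 x 135.5 mm outside, 78 x 111.5 mm inside, 78 mm high, origin at the centre of its foot; its long side runs along its y. It stands loose (0.9 kg) on the chopping board. Its long sides pinch the block near their upper part.
- end_a (a point): Middle of the top face of the grip bar at the block's +y end. The bar gives at about 9 to 13 N and that end sinks 1 to 5 mm; then the block is cocked (0.02 to 0.04 rad) and wedges between the end walls, and the force climbs by 20 N per mm or more until the other end is brought down past it. Pressed in the middle it needs over 24 N. About 3 to 7 taps an end free it.
- end_b (a point): Middle of the top face of the grip bar at the block's -y end, 72 mm from end_a. It gives and wedges like end_a.
- pounder: Dark turned wooden pounder (small upright kitchen mallet), 115 mm tall, about 0.15 kg, standing upright on the bare worktop to the right of the board. Origin at the centre of its flat striking foot, z along the handle. Foot 31 mm across up to 28 mm height, handle 24 mm across from 64 to 96 mm height: grip at 80 mm.
- board: Brown wooden chopping board, 200 x 300 x 22 mm, fixed, lying on the worktop; origin at the centre of its underside, long side along its y. Its top is at z = 22 mm.
- mould_base: Pale slatted base of the mould, 100 x 134 x 22 mm, lying loose on the worktop to the right of the board; bystander.
- espresso_cup: White espresso cup with one handle, 58 x 85 x 56 mm, standing loose; bystander.
- capsule_red: Red coffee capsule, 39 mm across, 24 mm high, standing loose; bystander.
- capsule_blue: Blue coffee capsule, 39 mm across, 24 mm high, standing loose; bystander.
Things that resemble listed ones, but are neither listed nor needed, are in the scene too. Of the things shaped like the frame, the wooden one is meant.

How it is judged:
By the outcome, as a careful person would: the job done as asked, in the order asked, and still so for the second after the job is handed in, with the robot touching nothing.
It also fails if it takes over 72 s, if anything falls off the work surface, if the arm or the gripper's body presses on something with over 40 N, if the wrist force passes 120 N, or if a joint passes its speed limit or range.

### The arm

A 7-joint arm with a two-finger parallel gripper is mounted at the origin on a cart in front of the work surface, level with it; the furniture and walls round the work are solid. World frame = base frame: x ahead of the robot, y to its left, z up, the work surface at z = 0. Lengths are in m, angles in rad, forces in N, time in s.
With the tool pointing down it reaches from about 0.4 to 0.85 m from the base axis. Payload 4.5 kg.
Tool frame: the origin (TCP) lies at the very end of the fingers, on their centre line; the grasp point (between the pads) lies 19 mm behind it; z points along the fingers, y is the line along which they close (so a half turn about z gives the same grasp; the last joint's range is limited). The gripper opens to 88 mm and grips with 3 to 60 N. Pads are 18 mm wide; open, the fingers measure 123 mm over their backs; the gripper's body (75 mm by 187 mm) begins 45 mm behind the grasp point.
Start: joints at [-1.111, 0.689, -0.195, 1.565, 0.157, 0.902, -0.215], TCP at [0.258, 0.569, 0.202] pointing down, gripper open.
Joint ranges: [-3.01, 3.01], [-0.46, 2.08], [-1.47, 1.51], [0.13, 2.56], [-1, 4.14], [0.04, 2.09], [-2.66, 2.66]. Speed limits (rad/s): [2.57, 2.57, 3.14, 3.14, 3.14, 3.14, 3.14].

### API

Orientations are given as a unit quaternion [x, y, z, w].
In Python, from plant import r gives the robot as it stands. The module is installed in compiled form; this text tells all that it offers.
- The arm moves only by the tool step_arm, never from a script. Its argument "increments" is a list of rows, each a list of 2 entries, a list of its own where there are three numbers: the shift along the world's x, y, z in cm, then the turn, a rotation vector about the world's x, y, z in degrees. A call has exactly 10 rows; each row shifts and turns the commanded pose from where the row before left it; what a row does not reach is not made up. A row lasts 1/10 s, in which the tool goes at most 50 mm and 8.59 degrees, less where a joint would pass 70% of its speed; a pose out of reach is approached as far as the arm can. A call is refused whole if a number of a shift passes 5 or a number of a turn 8.59, either way. A call with a gripper value outside its range is refused whole. "fingers" is the opening, from 0 (shut) to 1 (fully open), set as the call begins (left out, the last holds). The fingers move at their own pace and stop on an object; "grip_force" is the grip in N (left out, the last holds). Time passes only in rows, so rows that do not move let the fingers close, or fill a call up. It gives the time, the measured TCP pose, the force, the opening and the grip force at its end, in the units of the state.
- r.get_state(): the state, without advancing time (a new reading comes with each control period).
- r.snapshot(name): name is "scene" or "top"; returns (picture, depth): 384x512x3 uint8, red, green, blue; 384x512 float32, m along the optical axis (not along the pixel's ray), 0 where there is no reading.
- r.calibration(name): a dict with "fov_y" (degrees; the focal length in pixels is half the picture's height over the tangent of half this angle, whatever the lens; pixels are square), "cx", "cy" (the principal point, pixels), "R" (3x3) and "t" (3): a world point X has camera coordinates R X + t. Camera axes: x right, y down, z forward; pixel columns grow to the right and rows downward; lengths in m; the calibration is good to about 2 mm. A picture is of the moment at which its call begins. calibration takes no time and is no camera call.
- r.finish_job(): hands the job in; it is judged then, once.
The state is a dict: "clock": time; "q": joint angles; "qd": joint speeds; "joint_torque": joint torques, N m; "tool_pos": TCP position; "eef_rot": TCP orientation; "contact_force": force on the tool from outside, world axes, zero at the start; "moment": the same for the moment, N m; "opening": opening from 0.0 (shut) to 1.0 (fully open); "finger_force": force on a finger pad.
Only numpy, scipy, OpenCV 4.12 (cv2) and the standard library are available. Lean on these libraries where they do the work, as an engineer would, in place of code of your own. Each camera call takes 0.05 s, during which the arm holds its last target. There are 200 camera calls.

## Working session

There is one attempt and no reset: what is moved stays moved. The work goes in short steps, Python scripts to look and compute and a tool call to move; the robot and the scene stay as the last step left them, time stands still between calls to the robot, and variables do not carry over. Pictures are saved under pics/ and viewed, at most 10 in all, crops included, and the job is handed in when it is done.

Besides the shell and the picture viewer there is one more tool, called after "Request:" by a JSON object that holds its "method" and its "body". step_arm: Moves the arm, as the interface text tells. Its arguments: {"type":"object","properties":{"increments":{"type":"array","items":{"type":"array"}},"fingers":{"type":"number"},"grip_force":{"type":"number"}},"required":["increments"]}

```bash
mkdir -p pics; cat > h.py <<'E'
import numpy as np, cv2
from plant import r
def cal(n):
    c=r.calibration(n); f=192/np.tan(np.radians(c["fov_y"])/2)
    return f,c["cx"],c["cy"],np.array(c["R"]),np.array(c["t"])
def snap(n,f):
    p,d=r.snapshot(n); np.savez("pics/"+f+".npz",p=p,d=d); cv2.imwrite("pics/"+f+".png",p[:,:,::-1]); return p,d
def cloud(n,d):
    f,cx,cy,R,t=cal(n); v,u=np.mgrid[0:384,0:512]
    P=np.stack([(u-cx)/f*d,(v-cy)/f*d,d],-1); W=(P-t)@R; W[d<=0]=np.nan; return W
E
python3 - <<'E'
from h import *
for n in("scene","top"):
    snap(n,n+"0"); c=r.calibration(n); print(n,c)
a=cv2.imread("pics/scene0.png");b=cv2.imread("pics/top0.png")
cv2.imwrite("pics/a.png",cv2.resize(a,(800,600)));cv2.imwrite("pics/b.png",cv2.resize(b,(800,600)))
print(r.get_state())
E
```

```text
scene {'fov_y': 49.00059424149455, 'cx': 255.5207658684336, 'cy': 195.84893737209833, 'R': array([[ 0.76869779, -0.63943036, -0.0152487 ],
       [-0.44713922, -0.52018044, -0.72765296],
       [ 0.45735132,  0.56616351, -0.68577595]]), 't': array([-0.31292635,  0.40519086,  1.45841975])}
top {'fov_y': 48.44935913713498, 'cx': 255.8043486684654, 'cy': 185.04015917693954, 'R': array([[-0.01249094, -0.9999208 , -0.00153887],
       [-0.97474732,  0.01251961, -0.22295945],
       [ 0.22296106, -0.00128496, -0.97482651]]), 't': array([0.2164983 , 0.56536437, 1.63345024])}
{'clock': 0.1, 'q': array([-1.11119354,  0.68990982, -0.19449778,  1.56619386,  0.15732071,
        0.90253682, -0.21508056]), 'qd': array([ 0.00136716, -0.00201124,  0.00062978, -0.00350892, -0.0002567 ,
       -0.00012042, -0.00075838]), 'joint_torque': array([-3.79674893e-03, -5.28500283e+01, -1.27177656e+00, -1.53838134e+01,
       -5.26034134e-02,  1.94373824e-03,  5.05947651e-05]), 'tool_pos': array([0.25796465, 0.56860185, 0.20109598]), 'eef_rot': array([ 2.11254711e-01,  9.77430694e-01, -8.22290875e-04, -9.93205539e-05]), 'contact_force': array([-0.55636614,  0.58149623,  0.604276  ]), 'moment': array([-0.04587722, -0.04240946, -0.00668384]), 'finger_force': 0.0, 'opening': 1.000442005877681}
```

View pics/a.png

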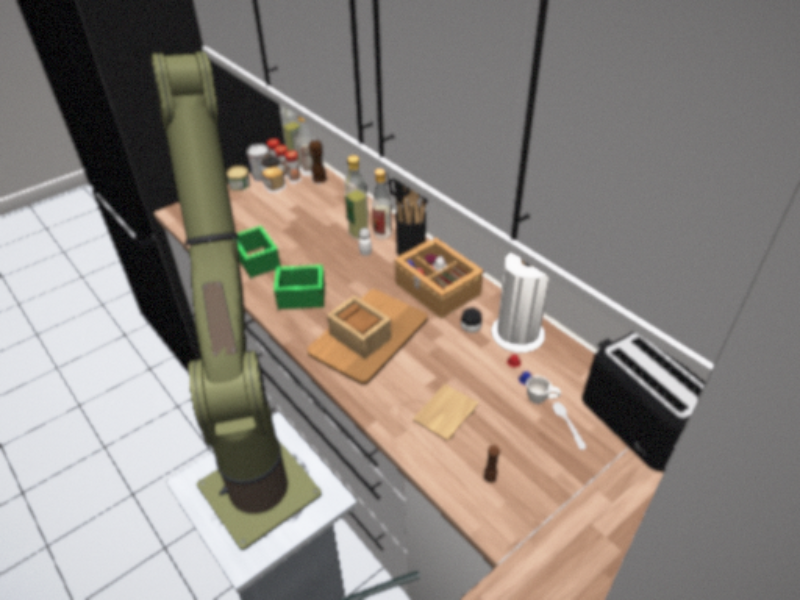

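View pics/b.png

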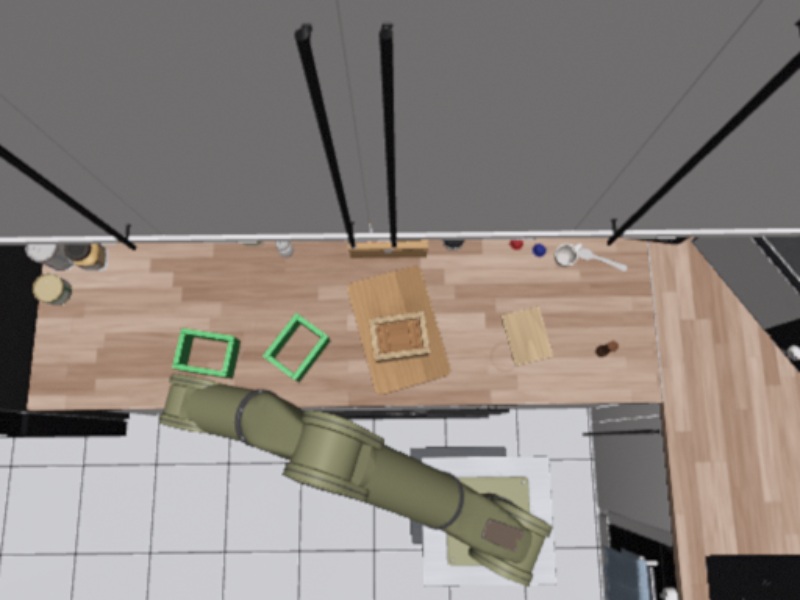

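The scene view shows the pounder at (491,464), the wooden frame with its block at (360,325) and two green frame look-alikes at (300,285) and (257,250). A dark mill resembling the pounder stands far back at (316,160). In the top view the pounder is at (606,349), lens-shifted, and the wooden frame is at (400,336). I choose the pounder on the right and the wooden frame.

```bash
python3 - <<'E'
from h import *
for n in("scene","top"):
    z=np.load(f"pics/{n}0.npz"); W=cloud(n,z["d"])
    f,cx,cy,R,t=cal(n)
    u0,v0=(491*.64,464*.64) if n=="scene" else (606*.64,349*.64)
    u0=int(u0);v0=int(v0)
    w=W[v0-18:v0+19,u0-18:u0+19].reshape(-1,3)
    print(n,"table z",np.nanmedian(w[:,2]))
    for lo,hi in((.015,.03),(.03,.06),(.06,.09),(.1,.13)):
        s=w[(w[:,2]>lo)&(w[:,2]<hi)]; print(lo,hi,len(s),s.mean(0).round(4) if len(s) else'', (s.max(0)-s.min(0)).round(3) if len(s) else '', s[:,2].max() if len(s) else '')
    u0,v0=(360*.64,325*.64) if n=="scene" else (400*.64,336*.64)
    u0=int(u0);v0=int(v0)
    w=W[v0-40:v0+41,u0-40:u0+41].reshape(-1,3)
    for nm,lo,hi in(("frame",.093,.108),("bars",.082,.093),):
        s=w[(w[:,2]>lo)&(w[:,2]<hi)]
        rc=cv2.minAreaRect((s[:,:2]*1000).astype(np.float32)); print(nm,len(s),s.mean(0).round(4),rc,np.median(s[:,2]))
    print(np.histogram(w[:,2],np.arange(0,.12,.004)))
    cv2.imwrite(f"pics/c{n}.png",np.hstack([cv2.resize(z["p"][v-32:v+32,u-32:u+32,::-1],(400,400),interpolation=cv2.INTER_CUBIC) for u,v in((u0,v0),(int(491*.64) if n=="scene" else int(606*.64),int(464*.64) if n=="scene" else int(349*.64)))]))
a=cv2.imread("pics/cscene.png");b=cv2.imread("pics/ctop.png")
cv2.imwrite("pics/c.png",cv2.resize(np.vstack([a,b]),(600,600)))
E
```

```text
scene table z 0.0008002769341988194
0.015 0.03 21 [ 0.4045 -0.3183  0.0232] [0.032 0.022 0.015] 0.029803149182095083
0.03 0.06 47 [ 0.404  -0.3138  0.0422] [0.021 0.025 0.029] 0.05966464830743805
0.06 0.09 32 [ 0.4046 -0.3154  0.0762] [0.016 0.017 0.028] 0.08946552084483045
0.1 0.13 55 [ 0.408  -0.3121  0.1106] [0.028 0.024 0.02 ] 0.11989578632717006
frame 419 [0.4567 0.2099 0.0985] ((540.9683227539062, 222.5097198486328), (301.0989685058594, 141.79331970214844), 6.653306484222412) 0.09841275680565836
bars 352 [0.4835 0.2233 0.0874] ((501.216064453125, 262.7518615722656), (311.70526123046875, 321.4285888671875), 50.39107894897461) 0.08708849274415974
(array([1111,  338,  106,  141,  505,  690,  312,   91,   70,   66,   59,
         69,   56,   59,   62,   62,   71,   58,   81,  111,  113,  135,
        118,  147,  179,  110,   16,    0,    0]), array([0.   , 0.004, 0.008, 0.012, 0.016, 0.02 , 0.024, 0.028, 0.032,
       0.036, 0.04 , 0.044, 0.048, 0.052, 0.056, 0.06 , 0.064, 0.068,
       0.072, 0.076, 0.08 , 0.084, 0.088, 0.092, 0.096, 0.1  , 0.104,
       0.108, 0.112, 0.116]))
top
[... 367 characters left out ...]
0.214  0.0997] ((442.95111083984375, 214.0479736328125), (102.18860626220703, 135.49508666992188), 7.212677955627441) 0.0997347259031034
bars 348 [0.4417 0.2139 0.087 ] ((440.1513977050781, 216.1091766357422), (105.49647521972656, 131.64083862304688), 10.960549354553223) 0.08675230171843261
(array([979, 461, 128, 249, 723, 928, 513, 131,  17,   3,   6,   5,   4,
         3,   4,   7,   7,   2,  10,  37, 113, 157, 118,  99, 187, 169,
        61,   5,   0]), array([0.   , 0.004, 0.008, 0.012, 0.016, 0.02 , 0.024, 0.028, 0.032,
       0.036, 0.04 , 0.044, 0.048, 0.052, 0.056, 0.06 , 0.064, 0.068,
       0.072, 0.076, 0.08 , 0.084, 0.088, 0.092, 0.096, 0.1  , 0.104,
       0.108, 0.112, 0.116]))
```

View pics/c.png

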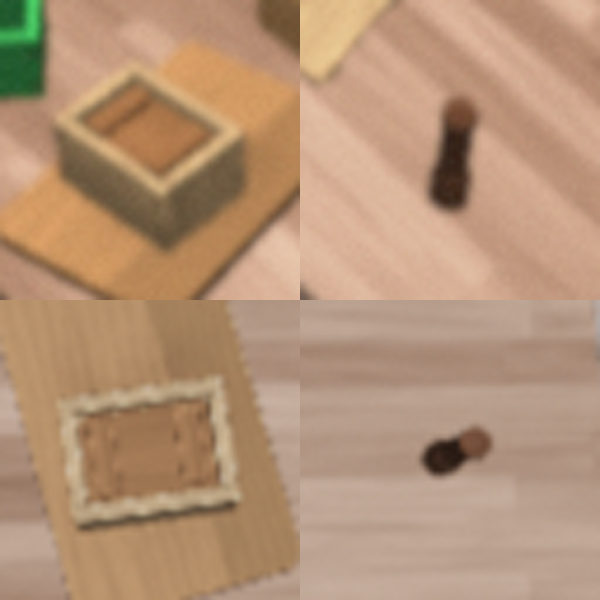

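The crops show the wooden frame with the brown block and its two bars, and the dark pounder standing upright with a lighter knob. In the crop the knob is at (460,113) in the scene view and (477,443) in the top view.

```bash
python3 - <<'E'
from h import *
def tri(a,b):
    A=[]
    for n,(u,v) in(("scene",a),("top",b)):
        f,cx,cy,R,t=cal(n); K=np.array([[f,0,cx],[0,f,cy],[0,0,1]]); A.append((K@np.c_[R,t],np.array([[u],[v]],float)))
    X=cv2.triangulatePoints(A[0][0],A[1][0],A[0][1],A[1][1]); return (X[:3]/X[3]).ravel().round(4)
g=lambda u0,v0,px,py,ox,oy:(u0-32+(px-ox)*64/300,v0-32+(py-oy)*64/300)
S=lambda x,y:g(314,296,x,y,300,0); T=lambda x,y:g(387,223,x,y,300,300)
print("knob",tri(S(460,113),T(477,443)),"foot",tri(S(448,188),T(440,459)))
S=lambda x,y:g(230,208,x,y,0,0); T=lambda x,y:g(256,215,x,y,0,300)
# frame outer corners: left, front(bottom), right, back
for a,b in(((57,122),(58,403)),((168,192),(74,524)),((243,128),(240,503)),((132,64),(221,377))): print("corner",tri(S(*a),T(*b)))
z=np.load("pics/scene0.npz"); W=cloud("scene",z["d"]).reshape(-1,3)
s=W[(abs(W[:,0]-.443)<.09)&(abs(W[:,1]-.214)<.09)&(W[:,2]>.094)&(W[:,2]<.106)]
print(cv2.minAreaRect((s[:,:2]*1000).astype(np.float32)))
for n in("scene","top"):
    W=cloud(n,np.load(f"pics/{n}0.npz")["d"]).reshape(-1,3); a=np.radians(7.2)
    L=(W[:,:2]-[.443,.214])@np.array([[np.cos(a),-np.sin(a)],[np.sin(a),np.cos(a)]])
    for y in(36,0,-36):
        k=(abs(L[:,0])<.02)&(abs(L[:,1]-y/1000)<.006); print(n,y,np.nanmedian(W[k,2]).round(4),k.sum())
E
```

```text
knob [ 0.411  -0.3105  0.1047] foot [ 0.411  -0.3092  0.0067]
corner [0.4565 0.3032 0.041 ]
corner [ 0.439   0.257  -0.0356]
corner [0.4272 0.1192 0.1577]
corner [0.449  0.169  0.2098]
((443.285400390625, 211.1153106689453), (104.40847778320312, 141.79331970214844), 6.653306484222412)
scene 36 0.0971 22
scene 0 0.0849 21
scene -36 0.0978 23
top 36 0.0992 33
top 0 0.0874 32
top -36 0.0978 31
```

Request:
{"method": "step_arm", "body": {"increments": [[[2, -3.7, 0.4], [0, 0, 0]], [[2, -3.7, 0.4], [0, 0, 0]], [[2, -3.7, 0.4], [0, 0, 0]], [[2, -3.7, 0.4], [0, 0, 0]], [[2, -3.7, 0.4], [0, 0, 0]], [[2, -3.7, 0.4], [0, 0, 0]], [[2, -3.7, 0.4], [0, 0, 0]], [[2, -3.7, 0.4], [0, 0, 0]], [[2, -3.7, 0.4], [0, 0, 0]], [[2, -3.7, 0.4], [0, 0, 0]]], "fingers": 0.7}}

```text
clock: 1.1
tool_pos: [0.4585, 0.1975, 0.2418]
eef_rot: [0.211, 0.977, -0.0, -0.0]
contact_force: [1.3, 0.1, -0.3]
opening: 0.696
finger_force: 0.0
```

Request:
{"method": "step_arm", "body": {"increments": [[[-0.48, -4.5, 0], [0, 0, 0]], [[-0.48, -4.5, 0], [0, 0, 0]], [[-0.48, -4.5, 0], [0, 0, 0]], [[-0.48, -4.5, 0], [0, 0, 0]], [[-0.48, -4.5, 0], [0, 0, 0]], [[-0.48, -4.5, 0], [0, 0, 0]], [[-0.48, -4.5, 0], [0, 0, 0]], [[-0.48, -4.5, 0], [0, 0, 0]], [[-0.48, -4.5, 0], [0, 0, 0]], [[-0.48, -4.5, 0], [0, 0, 0]]]}}

```text
clock: 2.1
tool_pos: [0.4094, -0.2525, 0.2417]
eef_rot: [0.211, 0.977, 0.0, -0.0]
contact_force: [1.6, 0.1, 1.2]
opening: 0.696
finger_force: 0.0
```

Request:
{"method": "step_arm", "body": {"increments": [[[0, -1.9, 0], [0, 0, 0]], [[0, -1.9, 0], [0, 0, 0]], [[0, -1.85, 0], [0, 0, 0]], [[0, 0, -2], [0, 0, 0]], [[0, 0, -2], [0, 0, 0]], [[0, 0, -2], [0, 0, 0]], [[0, 0, -1.5], [0, 0, 0]], [[0, 0, -1], [0, 0, 0]], [[0, 0, 0], [0, 0, 0]], [[0, 0, 0], [0, 0, 0]]]}}

```text
clock: 3.1
tool_pos: [0.4103, -0.3073, 0.1571]
eef_rot: [0.211, 0.977, 0.0, 0.0]
contact_force: [-0.5, 0.2, 0.6]
opening: 0.704
finger_force: 0.0
```

```bash
python3 - <<'E'
from h import *
p,d=snap("scene","s1"); q,_=snap("top","t1")
cv2.imwrite("pics/d.png",np.hstack([cv2.resize(p[240:330,270:360,::-1],(400,400)),cv2.resize(q[180:270,340:430,::-1],(400,400))]))
s=r.get_state(); print(s["tool_pos"],s["q"])
E
```

```text
[ 0.41066862 -0.30760306  0.15755776] [ 0.6775797   0.61182594 -0.1985647   1.94840346  0.20245212  0.59873599
  1.49148306]
```

View pics/d.png

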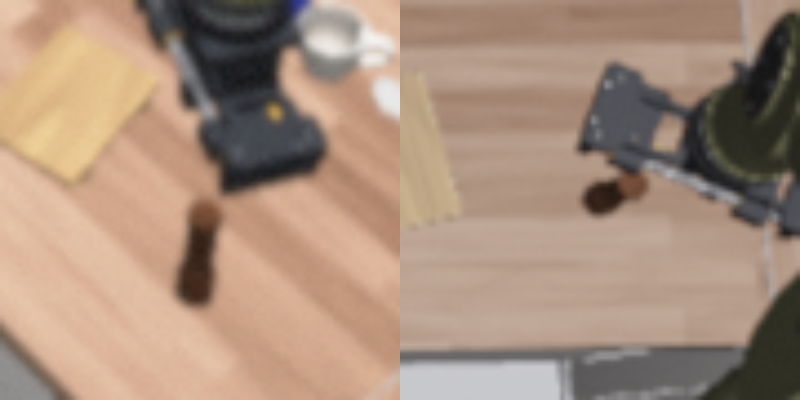

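The left view shows the pounder at (198,255) and the gripper's end plate up and to the right. In the top view the plate is at (620,110), probably one end of the 187 mm body. I'll check by depth.

```bash
python3 - <<'E'
from h import *
for n,k in(("scene","s1"),("top","t1")):
    z=np.load(f"pics/{k}.npz"); W=cloud(n,z["d"]).reshape(-1,3)
    m=(np.hypot(W[:,0]-.41,W[:,1]+.31)<.12)
    for lo,hi in((.1,.13),(.145,.17),(.17,.2),(.2,.25),(.25,.3)):
        s=W[m&(W[:,2]>lo)&(W[:,2]<hi)]; print(n,lo,len(s),s.min(0).round(3) if len(s) else'',s.max(0).round(3) if len(s) else '')
    f,cx,cy,R,t=cal(n); c=R@np.array([.4105,-.3075,.1575])+t; u,v=cx+f*c[0]/c[2],cy+f*c[1]/c[2]
    print("tcp px crop",((u-270)*400/90,(v-240)*400/90) if n=="scene" else (400+(u-340)*400/90,(v-180)*400/90))
E
```

```text
scene 0.1 51 [ 0.398 -0.323  0.101] [ 0.422 -0.297  0.118]
scene 0.145 0  
scene 0.17 6 [ 0.416 -0.28   0.194] [ 0.421 -0.266  0.199]
scene 0.2 27 [ 0.388 -0.334  0.2  ] [ 0.429 -0.262  0.249]
scene 0.25 514 [ 0.341 -0.406  0.256] [ 0.451 -0.212  0.3  ]
tcp px crop (np.float64(205.8603230241771), np.float64(170.2710425231079))
top 0.1 40 [ 0.397 -0.317  0.101] [ 0.42  -0.292  0.123]
top 0.145 0  
top 0.17 2 [ 0.384 -0.336  0.192] [ 0.388 -0.332  0.199]
top 0.2 6 [ 0.382 -0.339  0.201] [ 0.398 -0.332  0.247]
top 0.25 398 [ 0.341 -0.376  0.26 ] [ 0.477 -0.208  0.3  ]
tcp px crop (np.float64(651.5416072985623), np.float64(174.75093870047684))
```

Request:
{"method": "step_arm", "body": {"increments": [[[0, -0.15, -1], [0, 0, 0]], [[0, 0, -1], [0, 0, 0]], [[0, 0, -1], [0, 0, 0]], [[0, 0, -1], [0, 0, 0]], [[0, 0, -1], [0, 0, 0]], [[0, 0, -1], [0, 0, 0]], [[0, 0, -1.2], [0, 0, 0]], [[0, 0, -1.2], [0, 0, 0]], [[0, 0, -1.2], [0, 0, 0]], [[0, 0, 0], [0, 0, 0]]]}}

```text
clock: 4.2
tool_pos: [0.4092, -0.3081, 0.0591]
eef_rot: [0.211, 0.977, 0.001, -0.001]
contact_force: [-0.4, -0.4, 0.6]
opening: 0.698
finger_force: 0.0
```

Request:
{"method": "step_arm", "body": {"increments": [[[0, 0, 0], [0, 0, 0]], [[0, 0, 0], [0, 0, 0]], [[0, 0, 0], [0, 0, 0]], [[0, 0, 0], [0, 0, 0]], [[0, 0, 0], [0, 0, 0]], [[0, 0, 0], [0, 0, 0]], [[0, 0, 0], [0, 0, 0]], [[0, 0, 0], [0, 0, 0]], [[0, 0, 0], [0, 0, 0]], [[0, 0, 0], [0, 0, 0]]], "fingers": 0, "grip_force": 40}}

```text
clock: 5.2
tool_pos: [0.4105, -0.3089, 0.0611]
eef_rot: [0.211, 0.977, -0.0, 0.0]
contact_force: [0.6, 1.2, 5.3]
opening: 0.284
finger_force: 40.0
```

Request:
{"method": "step_arm", "body": {"increments": [[[0, 0, 1], [0, 0, 0]], [[0, 0, 3], [0, 0, 0]], [[0, 0, 4.5], [0, 0, 0]], [[0, 0, 4.5], [0, 0, 0]], [[0, 0, 3], [0, 0, 0]], [[0, 4, 0], [0, 0, 0]], [[0, 4, 0], [0, 0, 0]], [[0, 4, 0], [0, 0, 0]], [[0, 4, 0], [0, 0, 0]], [[0, 4, 0], [0, 0, 0]]]}}

```text
clock: 6.2
tool_pos: [0.4092, -0.1074, 0.221]
eef_rot: [0.212, 0.977, -0.0, -0.0]
contact_force: [0.9, -0.9, -1.6]
opening: 0.288
finger_force: 40.0
```

Request:
{"method": "step_arm", "body": {"increments": [[[0.4, 4.1, 0], [0, 0, 0]], [[0.4, 4.1, 0], [0, 0, 0]], [[0.4, 4.1, 0], [0, 0, 0]], [[0.5, 4.1, 0], [0, 0, 0]], [[0.5, 4.1, 0], [0, 0, 0]], [[0.5, 4.1, 0], [0, 0, 0]], [[0.5, 2.1, 0], [0, 0, 0]], [[0.5, 2, 0], [0, 0, 0]], [[0, 0, 0], [0, 0, 0]], [[0, 0, 0], [0, 0, 0]]]}}

```text
clock: 7.2
tool_pos: [0.4464, 0.1773, 0.2207]
eef_rot: [0.211, 0.977, -0.001, -0.0]
contact_force: [-0.5, 0.0, -1.1]
opening: 0.283
finger_force: 40.0
```

Request:
{"method": "step_arm", "body": {"increments": [[[0, 0, -1], [0, 0, 0]], [[0, 0, -1], [0, 0, 0]], [[0, 0, -1], [0, 0, 0]], [[0, 0, -1], [0, 0, 0]], [[0, 0, -0.5], [0, 0, 0]], [[0, 0, -0.5], [0, 0, 0]], [[0, 0, 0], [0, 0, 0]], [[0, 0, 0], [0, 0, 0]], [[0, 0, 0], [0, 0, 0]], [[0, 0, 0], [0, 0, 0]]]}}

```text
clock: 8.2
tool_pos: [0.4474, 0.1784, 0.1712]
eef_rot: [0.211, 0.977, 0.0, 0.0]
contact_force: [-0.3, -0.0, -2.4]
opening: 0.286
finger_force: 40.0
```

```bash
python3 - <<'E'
from h import *
p,d=snap("scene","s2"); q,_=snap("top","t2")
cv2.imwrite("pics/e.png",np.hstack([cv2.resize(p[170:250,190:270,::-1],(400,400),interpolation=2),cv2.resize(q[175:255,216:296,::-1],(400,400),interpolation=2)]))
s=r.get_state(); print(s["tool_pos"],s["eef_rot"],s["contact_force"])
W=cloud("scene",d); P=W.reshape(-1,3); c=s["tool_pos"]
for lo,hi in((-.06,-.035),(-.035,-.005),(-.005,.02)):
    m=(np.hypot(P[:,0]-c[0],P[:,1]-c[1])<.025)&(P[:,2]>c[2]+lo)&(P[:,2]<c[2]+hi); k=P[m]
    print(lo,len(k),k.mean(0).round(4) if len(k) else '',k.min(0).round(4) if len(k) else '',k.max(0).round(4) if len(k) else '')
E
```

```text
[0.44731556 0.17829058 0.17109504] [2.11304707e-01 9.77420186e-01 2.05282015e-04 2.41437647e-04] [ 0.37064788  0.53043109 -1.69737469]
-0.06 31 [0.4435 0.1683 0.1239] [0.4326 0.1597 0.1125] [0.4616 0.1849 0.1345]
-0.035 42 [0.4427 0.1698 0.1472] [0.4307 0.1592 0.1364] [0.4601 0.1838 0.1635]
-0.005 26 [0.4429 0.17   0.1775] [0.4358 0.1622 0.1663] [0.4583 0.1883 0.1906]
```

View pics/e.png

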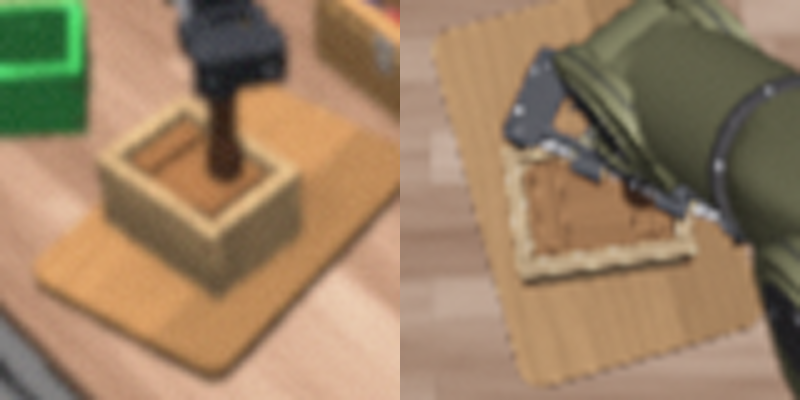

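The left view shows the foot at (228,170), centred over the right-hand bar (end_b) with the frame clear around it.

Request:
{"method": "step_arm", "body": {"increments": [[[0, 0, -0.2], [0, 0, 0]], [[0, 0, -0.2], [0, 0, 0]], [[0, 0, -0.2], [0, 0, 0]], [[0, 0, -0.1], [0, 0, 0]], [[0, 0, -0.05], [0, 0, 0]], [[0, 0, -0.05], [0, 0, 0]], [[0, 0, -0.05], [0, 0, 0]], [[0, 0, -0.05], [0, 0, 0]], [[0, 0, 0], [0, 0, 0]], [[0, 0, 0], [0, 0, 0]]]}}

```text
clock: 9.3
tool_pos: [0.4472, 0.1782, 0.1619]
eef_rot: [0.211, 0.977, 0.0, 0.0]
contact_force: [0.2, -0.2, -1.9]
opening: 0.285
finger_force: 40.0
```

Request:
{"method": "step_arm", "body": {"increments": [[[0, 0, -0.02], [0, 0, 0]], [[0, 0, -0.02], [0, 0, 0]], [[0, 0, -0.02], [0, 0, 0]], [[0, 0, -0.02], [0, 0, 0]], [[0, 0, -0.02], [0, 0, 0]], [[0, 0, 0], [0, 0, 0]], [[0, 0, 0], [0, 0, 0]], [[0, 0, 0], [0, 0, 0]], [[0, 0, 0], [0, 0, 0]], [[0, 0, 0], [0, 0, 0]]]}}

```text
clock: 10.3
tool_pos: [0.4471, 0.1782, 0.1609]
eef_rot: [0.211, 0.977, 0.0, 0.0]
contact_force: [0.2, -0.1, -1.1]
opening: 0.289
finger_force: 40.0
```

Request:
{"method": "step_arm", "body": {"increments": [[[0, 0, -0.02], [0, 0, 0]], [[0, 0, -0.02], [0, 0, 0]], [[0, 0, -0.02], [0, 0, 0]], [[0, 0, -0.02], [0, 0, 0]], [[0, 0, -0.02], [0, 0, 0]], [[0, 0, -0.02], [0, 0, 0]], [[0, 0, 0], [0, 0, 0]], [[0, 0, 0], [0, 0, 0]], [[0, 0, 0], [0, 0, 0]], [[0, 0, 0], [0, 0, 0]]]}}

```text
clock: 11.3
tool_pos: [0.4471, 0.1782, 0.1597]
eef_rot: [0.211, 0.977, 0.0, 0.0]
contact_force: [0.7, -0.3, -1.4]
opening: 0.286
finger_force: 40.0
```

Request:
{"method": "step_arm", "body": {"increments": [[[0, 0, -0.02], [0, 0, 0]], [[0, 0, -0.02], [0, 0, 0]], [[0, 0, -0.02], [0, 0, 0]], [[0, 0, -0.02], [0, 0, 0]], [[0, 0, -0.02], [0, 0, 0]], [[0, 0, -0.02], [0, 0, 0]], [[0, 0, 0], [0, 0, 0]], [[0, 0, 0], [0, 0, 0]], [[0, 0, 0], [0, 0, 0]], [[0, 0, 0], [0, 0, 0]]]}}

```text
clock: 12.3
tool_pos: [0.4474, 0.1783, 0.1587]
eef_rot: [0.211, 0.977, 0.0, 0.0]
contact_force: [0.2, -0.4, 4.5]
opening: 0.285
finger_force: 40.0
```

Request:
{"method": "step_arm", "body": {"increments": [[[0, 0, -0.02], [0, 0, 0]], [[0, 0, -0.02], [0, 0, 0]], [[0, 0, 0], [0, 0, 0]], [[0, 0, 0], [0, 0, 0]], [[0, 0, 0], [0, 0, 0]], [[0, 0, 0], [0, 0, 0]], [[0, 0, 0], [0, 0, 0]], [[0, 0, 0], [0, 0, 0]], [[0, 0, 0], [0, 0, 0]], [[0, 0, 0], [0, 0, 0]]]}}

```text
clock: 13.3
tool_pos: [0.4476, 0.1784, 0.1585]
eef_rot: [0.211, 0.977, 0.0, 0.0]
contact_force: [-0.5, -0.7, 8.1]
opening: 0.285
finger_force: 40.0
```

Request:
{"method": "step_arm", "body": {"increments": [[[0, 0, -0.01], [0, 0, 0]], [[0, 0, -0.01], [0, 0, 0]], [[0, 0, -0.01], [0, 0, 0]], [[0, 0, -0.01], [0, 0, 0]], [[0, 0, -0.01], [0, 0, 0]], [[0, 0, -0.01], [0, 0, 0]], [[0, 0, 0], [0, 0, 0]], [[0, 0, 0], [0, 0, 0]], [[0, 0, 0], [0, 0, 0]], [[0, 0, 0], [0, 0, 0]]]}}

```text
clock: 14.3
tool_pos: [0.4478, 0.1783, 0.1583]
eef_rot: [0.211, 0.977, 0.0, 0.001]
contact_force: [-0.7, -1.1, 11.1]
opening: 0.288
finger_force: 40.0
```

Request:
{"method": "step_arm", "body": {"increments": [[[0, 0, -0.01], [0, 0, 0]], [[0, 0, -0.01], [0, 0, 0]], [[0, 0, -0.01], [0, 0, 0]], [[0, 0, -0.01], [0, 0, 0]], [[0, 0, 0], [0, 0, 0]], [[0, 0, 0], [0, 0, 0]], [[0, 0, 0], [0, 0, 0]], [[0, 0, 0], [0, 0, 0]], [[0, 0, 0], [0, 0, 0]], [[0, 0, 0], [0, 0, 0]]]}}

```text
clock: 15.3
tool_pos: [0.4479, 0.1782, 0.1581]
eef_rot: [0.211, 0.977, 0.0, 0.001]
contact_force: [-1.0, -1.4, 13.8]
opening: 0.287
finger_force: 40.0
```

Request:
{"method": "step_arm", "body": {"increments": [[[0, 0, -0.01], [0, 0, 0]], [[0, 0, -0.01], [0, 0, 0]], [[0, 0, 0], [0, 0, 0]], [[0, 0, 0], [0, 0, 0]], [[0, 0, 0], [0, 0, 0]], [[0, 0, 0], [0, 0, 0]], [[0, 0, 0], [0, 0, 0]], [[0, 0, 0], [0, 0, 0]], [[0, 0, 0], [0, 0, 0]], [[0, 0, 0], [0, 0, 0]]]}}

```text
clock: 16.3
tool_pos: [0.448, 0.1782, 0.1581]
eef_rot: [0.211, 0.977, 0.0, 0.001]
contact_force: [-1.3, -1.5, 15.2]
opening: 0.281
finger_force: 40.0
```

```bash
python3 - <<'E'
from h import *
f=[]
p,d=snap("scene","s3"); s=r.get_state(); print(s["tool_pos"],s["contact_force"],s["moment"])
a=np.radians(7)
for n,k in(("s0","scene0"),("s2","s2"),("s3","s3")):
    P=cloud("scene",np.load(f"pics/{k}.npz")["d"]).reshape(-1,3)
    L=(P[:,:2]-[.443,.212])@np.array([[np.cos(a),-np.sin(a)],[np.sin(a),np.cos(a)]])
    print(n,[(y,np.nanmedian(P[(abs(L[:,0]+.0)<.025)&(abs(L[:,1]-y/1000)<.006)&(P[:,2]<.105),2]).round(4)) for y in(36,10,0,-36)])
    m=(P[:,2]>.094)&(P[:,2]<.105)&(abs(L[:,0])<.065)&(abs(L[:,1])<.085)
    print(cv2.minAreaRect((P[m,:2]*1000).astype(np.float32)))
E
```

```text
[0.44807056 0.17822935 0.15810408] [-1.05679395 -0.98937063 14.46091738] [-0.38060992  0.3484615   0.01449699]
s0 [(36, np.float64(0.0971)), (10, np.float64(0.0846)), (0, np.float64(0.0844)), (-36, np.float64(0.0976))]
((443.285400390625, 211.1153106689453), (104.40847778320312, 141.79331970214844), 6.653306484222412)
s2 [(36, np.float64(0.0969)), (10, np.float64(0.085)), (0, np.float64(0.0846)), (-36, np.float64(0.0956))]
((443.66009521484375, 209.190673828125), (105.91875457763672, 140.09336853027344), 6.833164215087891)
s3 [(36, np.float64(0.0965)), (10, np.float64(0.0855)), (0, np.float64(0.0844)), (-36, np.float64(0.0972))]
((443.79351806640625, 209.53237915039062), (105.76163482666016, 144.2473907470703), 8.704248428344727)
```

Request:
{"method": "step_arm", "body": {"increments": [[[0, 0, 0.4], [0, 0, 0]], [[0, 0, 0.4], [0, 0, 0]], [[-0.2, 1.7, 0], [0, 0, 0]], [[-0.2, 1.75, 0], [0, 0, 0]], [[-0.2, 1.75, 0], [0, 0, 0]], [[-0.25, 1.75, 0], [0, 0, 0]], [[0, 0, -0.2], [0, 0, 0]], [[0, 0, -0.2], [0, 0, 0]], [[0, 0, -0.1], [0, 0, 0]], [[0, 0, 0], [0, 0, 0]]]}}

```text
clock: 17.35
tool_pos: [0.4387, 0.2462, 0.1595]
eef_rot: [0.212, 0.977, -0.001, -0.0]
contact_force: [0.7, 1.3, -0.8]
opening: 0.283
finger_force: 40.0
```

Request:
{"method": "step_arm", "body": {"increments": [[[0, 0, -0.02], [0, 0, 0]], [[0, 0, -0.02], [0, 0, 0]], [[0, 0, -0.02], [0, 0, 0]], [[0, 0, -0.02], [0, 0, 0]], [[0, 0, -0.02], [0, 0, 0]], [[0, 0, -0.02], [0, 0, 0]], [[0, 0, -0.01], [0, 0, 0]], [[0, 0, -0.01], [0, 0, 0]], [[0, 0, 0], [0, 0, 0]], [[0, 0, 0], [0, 0, 0]]]}}

```text
clock: 18.35
tool_pos: [0.439, 0.2479, 0.1588]
eef_rot: [0.211, 0.977, 0.0, 0.0]
contact_force: [-1.0, -0.4, 6.0]
opening: 0.286
finger_force: 40.0
```

Request:
{"method": "step_arm", "body": {"increments": [[[0, 0, -0.01], [0, 0, 0]], [[0, 0, -0.01], [0, 0, 0]], [[0, 0, -0.01], [0, 0, 0]], [[0, 0, -0.01], [0, 0, 0]], [[0, 0, -0.01], [0, 0, 0]], [[0, 0, -0.01], [0, 0, 0]], [[0, 0, -0.01], [0, 0, 0]], [[0, 0, -0.01], [0, 0, 0]], [[0, 0, 0], [0, 0, 0]], [[0, 0, 0], [0, 0, 0]]]}}

```text
clock: 19.35
tool_pos: [0.4391, 0.2482, 0.1584]
eef_rot: [0.211, 0.977, 0.001, 0.001]
contact_force: [-1.2, -0.6, 9.1]
opening: 0.285
finger_force: 40.0
```

Request:
{"method": "step_arm", "body": {"increments": [[[0, 0, -0.01], [0, 0, 0]], [[0, 0, -0.01], [0, 0, 0]], [[0, 0, -0.01], [0, 0, 0]], [[0, 0, -0.01], [0, 0, 0]], [[0, 0, -0.01], [0, 0, 0]], [[0, 0, -0.01], [0, 0, 0]], [[0, 0, -0.01], [0, 0, 0]], [[0, 0, -0.01], [0, 0, 0]], [[0, 0, 0], [0, 0, 0]], [[0, 0, 0], [0, 0, 0]]]}}

```text
clock: 20.35
tool_pos: [0.4392, 0.2484, 0.1576]
eef_rot: [0.211, 0.977, 0.001, 0.001]
contact_force: [-0.7, 1.2, 9.2]
opening: 0.288
finger_force: 40.0
```

Request:
{"method": "step_arm", "body": {"increments": [[[0, 0, -0.01], [0, 0, 0]], [[0, 0, -0.01], [0, 0, 0]], [[0, 0, -0.01], [0, 0, 0]], [[0, 0, -0.01], [0, 0, 0]], [[0, 0, -0.01], [0, 0, 0]], [[0, 0, -0.01], [0, 0, 0]], [[0, 0, -0.01], [0, 0, 0]], [[0, 0, -0.01], [0, 0, 0]], [[0, 0, -0.01], [0, 0, 0]], [[0, 0, -0.01], [0, 0, 0]]]}}

```text
clock: 21.35
tool_pos: [0.4393, 0.2486, 0.1568]
eef_rot: [0.211, 0.977, 0.001, 0.001]
contact_force: [-1.5, -0.7, 11.1]
opening: 0.286
finger_force: 40.0
```

Request:
{"method": "step_arm", "body": {"increments": [[[0, 0, -0.01], [0, 0, 0]], [[0, 0, -0.01], [0, 0, 0]], [[0, 0, -0.01], [0, 0, 0]], [[0, 0, -0.01], [0, 0, 0]], [[0, 0, -0.01], [0, 0, 0]], [[0, 0, -0.01], [0, 0, 0]], [[0, 0, -0.01], [0, 0, 0]], [[0, 0, 0], [0, 0, 0]], [[0, 0, 0], [0, 0, 0]], [[0, 0, 0], [0, 0, 0]]]}}

```text
clock: 22.35
tool_pos: [0.4396, 0.2487, 0.1565]
eef_rot: [0.211, 0.977, 0.001, 0.001]
contact_force: [-0.9, 0.4, 14.8]
opening: 0.286
finger_force: 40.0
```

Request:
{"method": "step_arm", "body": {"increments": [[[0, 0, 0.5], [0, 0, 0]], [[0.1, -0.4, 0.4], [0, 0, 0]], [[0.25, -2.2, 0], [0, 0, 0]], [[0.25, -2.2, 0], [0, 0, 0]], [[0.25, -2.15, 0], [0, 0, 0]], [[0, 0, -0.2], [0, 0, 0]], [[0, 0, -0.15], [0, 0, 0]], [[0, 0, -0.1], [0, 0, 0]], [[0, 0, -0.03], [0, 0, 0]], [[0, 0, -0.02], [0, 0, 0]]]}}

```text
clock: 23.35
tool_pos: [0.4471, 0.1793, 0.1592]
eef_rot: [0.211, 0.978, 0.0, 0.0]
contact_force: [-0.1, 0.8, 0.9]
opening: 0.285
finger_force: 40.0
```

Request:
{"method": "step_arm", "body": {"increments": [[[0, 0, -0.02], [0, 0, 0]], [[0, 0, -0.02], [0, 0, 0]], [[0, 0, -0.02], [0, 0, 0]], [[0, 0, -0.02], [0, 0, 0]], [[0, 0, -0.015], [0, 0, 0]], [[0, 0, -0.015], [0, 0, 0]], [[0, 0, -0.015], [0, 0, 0]], [[0, 0, -0.015], [0, 0, 0]], [[0, 0, -0.01], [0, 0, 0]], [[0, 0, 0], [0, 0, 0]]]}}

```text
clock: 24.35
tool_pos: [0.4477, 0.1787, 0.1582]
eef_rot: [0.211, 0.977, 0.001, 0.001]
contact_force: [0.8, 0.2, 6.1]
opening: 0.285
finger_force: 40.0
```

Request:
{"method": "step_arm", "body": {"increments": [[[0, 0, -0.015], [0, 0, 0]], [[0, 0, -0.015], [0, 0, 0]], [[0, 0, -0.01], [0, 0, 0]], [[0, 0, -0.01], [0, 0, 0]], [[0, 0, -0.01], [0, 0, 0]], [[0, 0, -0.01], [0, 0, 0]], [[0, 0, -0.01], [0, 0, 0]], [[0, 0, -0.01], [0, 0, 0]], [[0, 0, -0.01], [0, 0, 0]], [[0, 0, -0.01], [0, 0, 0]]]}}

```text
clock: 25.35
tool_pos: [0.4477, 0.1786, 0.1571]
eef_rot: [0.211, 0.977, 0.001, 0.001]
contact_force: [0.2, 0.8, 7.0]
opening: 0.283
finger_force: 40.0
```

Request:
{"method": "step_arm", "body": {"increments": [[[0, 0, -0.02], [0, 0, 0]], [[0, 0, -0.02], [0, 0, 0]], [[0, 0, -0.02], [0, 0, 0]], [[0, 0, -0.02], [0, 0, 0]], [[0, 0, -0.02], [0, 0, 0]], [[0, 0, -0.02], [0, 0, 0]], [[0, 0, -0.015], [0, 0, 0]], [[0, 0, -0.015], [0, 0, 0]], [[0, 0, -0.015], [0, 0, 0]], [[0, 0, -0.015], [0, 0, 0]]]}}

```text
clock: 26.35
tool_pos: [0.4482, 0.1785, 0.1562]
eef_rot: [0.211, 0.977, 0.001, 0.001]
contact_force: [-1.8, 0.2, 17.0]
opening: 0.281
finger_force: 40.0
```

Request:
{"method": "step_arm", "body": {"increments": [[[0, 0, 0.5], [0, 0, 0]], [[-0.1, 0.4, 0.4], [0, 0, 0]], [[-0.25, 2.2, 0], [0, 0, 0]], [[-0.25, 2.2, 0], [0, 0, 0]], [[-0.25, 2.1, 0], [0, 0, 0]], [[0, 0, -0.2], [0, 0, 0]], [[0, 0, -0.15], [0, 0, 0]], [[0, 0, -0.1], [0, 0, 0]], [[0, 0, -0.06], [0, 0, 0]], [[0, 0, -0.03], [0, 0, 0]]]}}

```text
clock: 27.35
tool_pos: [0.4388, 0.2462, 0.1582]
eef_rot: [0.212, 0.977, -0.0, -0.0]
contact_force: [-0.0, 0.6, -0.8]
opening: 0.282
finger_force: 40.0
```

Request:
{"method": "step_arm", "body": {"increments": [[[0, 0, -0.02], [0, 0, 0]], [[0, 0, -0.02], [0, 0, 0]], [[0, 0, -0.02], [0, 0, 0]], [[0, 0, -0.02], [0, 0, 0]], [[0, 0, -0.02], [0, 0, 0]], [[0, 0, -0.02], [0, 0, 0]], [[0, 0, -0.01], [0, 0, 0]], [[0, 0, -0.01], [0, 0, 0]], [[0, 0, -0.01], [0, 0, 0]], [[0, 0, -0.01], [0, 0, 0]]]}}

```text
clock: 28.35
tool_pos: [0.439, 0.2474, 0.157]
eef_rot: [0.211, 0.977, 0.0, 0.0]
contact_force: [-0.0, 0.5, 3.6]
opening: 0.285
finger_force: 40.0
```

Request:
{"method": "step_arm", "body": {"increments": [[[0, 0, -0.02], [0, 0, 0]], [[0, 0, -0.02], [0, 0, 0]], [[0, 0, -0.02], [0, 0, 0]], [[0, 0, -0.02], [0, 0, 0]], [[0, 0, -0.015], [0, 0, 0]], [[0, 0, -0.015], [0, 0, 0]], [[0, 0, -0.015], [0, 0, 0]], [[0, 0, -0.015], [0, 0, 0]], [[0, 0, -0.01], [0, 0, 0]], [[0, 0, -0.01], [0, 0, 0]]]}}

```text
clock: 29.35
tool_pos: [0.4393, 0.2478, 0.156]
eef_rot: [0.211, 0.977, 0.001, 0.001]
contact_force: [-0.4, -0.8, 8.0]
opening: 0.287
finger_force: 40.0
```

Request:
{"method": "step_arm", "body": {"increments": [[[0, 0, -0.02], [0, 0, 0]], [[0, 0, -0.02], [0, 0, 0]], [[0, 0, -0.02], [0, 0, 0]], [[0, 0, -0.02], [0, 0, 0]], [[0, 0, -0.015], [0, 0, 0]], [[0, 0, -0.015], [0, 0, 0]], [[0, 0, -0.01], [0, 0, 0]], [[0, 0, -0.01], [0, 0, 0]], [[0, 0, -0.01], [0, 0, 0]], [[0, 0, -0.01], [0, 0, 0]]]}}

```text
clock: 30.35
tool_pos: [0.4395, 0.2481, 0.1549]
eef_rot: [0.211, 0.977, 0.001, 0.001]
contact_force: [-0.9, -0.7, 12.4]
opening: 0.283
finger_force: 40.0
```

Request:
{"method": "step_arm", "body": {"increments": [[[0, 0, 0.6], [0, 0, 0]], [[0.4, -3.4, 0.2], [0, 0, 0]], [[0.45, -3.5, 0], [0, 0, 0]], [[0, 0, -0.15], [0, 0, 0]], [[0, 0, -0.15], [0, 0, 0]], [[0, 0, -0.08], [0, 0, 0]], [[0, 0, -0.05], [0, 0, 0]], [[0, 0, -0.03], [0, 0, 0]], [[0, 0, -0.02], [0, 0, 0]], [[0, 0, -0.02], [0, 0, 0]]]}}

```text
clock: 31.35
tool_pos: [0.447, 0.1777, 0.1581]
eef_rot: [0.212, 0.977, -0.0, 0.0]
contact_force: [-3.6, -1.4, 16.5]
opening: 0.285
finger_force: 40.0
```

Request:
{"method": "step_arm", "body": {"increments": [[[0, 0, -0.02], [0, 0, 0]], [[0, 0, -0.02], [0, 0, 0]], [[0, 0, -0.02], [0, 0, 0]], [[0, 0, -0.02], [0, 0, 0]], [[0, 0, -0.02], [0, 0, 0]], [[0, 0, -0.02], [0, 0, 0]], [[0, 0, -0.02], [0, 0, 0]], [[0, 0, -0.02], [0, 0, 0]], [[0, 0, -0.01], [0, 0, 0]], [[0, 0, -0.01], [0, 0, 0]]]}}

```text
clock: 32.35
tool_pos: [0.4483, 0.1796, 0.1571]
eef_rot: [0.211, 0.977, 0.001, 0.002]
contact_force: [-2.7, 0.9, 22.4]
opening: 0.286
finger_force: 40.0
```

Request:
{"method": "step_arm", "body": {"increments": [[[0, 0, 0.1], [0, 0, 0]], [[0, 0, 0.1], [0, 0, 0]], [[0, 0, 0.4], [0, 0, 0]], [[0, 0, 0], [0, 0, 0]], [[0, 0, 0], [0, 0, 0]], [[0, 0, 0], [0, 0, 0]], [[0, 0, 0], [0, 0, 0]], [[0, 0, 0], [0, 0, 0]], [[0, 0, 0], [0, 0, 0]], [[0, 0, 0], [0, 0, 0]]]}}

```text
clock: 33.35
tool_pos: [0.4471, 0.1782, 0.1608]
eef_rot: [0.211, 0.977, 0.0, -0.0]
contact_force: [0.3, 0.1, -1.1]
opening: 0.287
finger_force: 40.0
```

```bash
python3 - <<'E'
from h import *
p,d=snap("scene","s4"); q,e=snap("top","t4")
cv2.imwrite("pics/f.png",np.hstack([cv2.resize(p[180:240,200:260,::-1],(400,400),interpolation=2),cv2.resize(q[185:245,226:286,::-1],(400,400),interpolation=2)]))
a=np.radians(7)
for n,k in(("scene","scene0"),("top","top0"),("scene","s2"),("top","t2"),("scene","s4"),("top","t4")):
    P=cloud(n,np.load(f"pics/{k}.npz")["d"]).reshape(-1,3)
    L=(P[:,:2]-[.443,.212])@np.array([[np.cos(a),-np.sin(a)],[np.sin(a),np.cos(a)]])
    z=lambda x0,x1,y0,y1:(lambda s:(s.mean().round(4),len(s)))(P[(L[:,0]>x0)&(L[:,0]<x1)&(L[:,1]>y0)&(L[:,1]<y1)&(P[:,2]<.105)&(P[:,2]>.07),2])
    print(k,"A",z(-.028,.028,.029,.043),"B-left",z(-.03,-.014,-.043,-.029),"B",z(-.03,.03,-.043,-.029),"mid",z(-.03,.03,-.015,.015))
    m=(P[:,2]>.094)&(P[:,2]<.106)&(abs(L[:,0])<.065)&(abs(L[:,1])<.085)&~((abs(L[:,0])<.036)&(abs(L[:,1])<.053))
    print("  frame",[(c[0].round(1)) for c in (L[m]*1000).mean(0,keepdims=True).T], P[m,2].mean().round(4),[np.percentile(L[m,i]*1000,[1,99]).round(1) for i in(0,1)])
E
```

```text
scene0 A (np.float64(0.0966), 33) B-left (np.float64(0.0958), 13) B (np.float64(0.0969), 41) mid (np.float64(0.0848), 74)
  frame [np.float64(-1.7), np.float64(-6.2)] 0.0995 [array([-51.7,  51.4]), array([-70.6,  67.6])]
top0 A (np.float64(0.0977), 50) B-left (np.float64(0.0972), 15) B (np.float64(0.0979), 52) mid (np.float64(0.0854), 120)
  frame [np.float64(0.2), np.float64(1.6)] 0.1002 [array([-50.6,  50.4]), array([-65.2,  69.3])]
s2 A (np.float64(0.0968), 30) B-left (np.float64(0.0957), 13) B (np.float64(0.0948), 32) mid (np.float64(0.0846), 51)
  frame [np.float64(-4.9), np.float64(-9.3)] 0.0992 [array([-51.8,  52.9]), array([-71.1,  65.7])]
t2 A (np.float64(0.0978), 55) B-left (np.float64(0.0969), 15) B (np.float64(0.0967), 18) mid (np.float64(0.0848), 91)
  frame [np.float64(-23.1), np.float64(21.6)] 0.1 [array([-51. ,  45.2]), array([-64.8,  69.5])]
s4 A (np.float64(0.0924), 34) B-left (np.float64(0.0938), 10) B (np.float64(0.0947), 18) mid (np.float64(0.0825), 50)
  frame [np.float64(-9.7), np.float64(-10.2)] 0.0993 [array([-51.8,  51.6]), array([-72.2,  66.4])]
t4 A (np.float64(0.0953), 52) B-left (np.float64(0.0959), 16) B (np.float64(0.0958), 17) mid (np.float64(0.0826), 92)
  frame [np.float64(-24.8), np.float64(19.3)] 0.1001 [array([-51.1,  47.3]), array([-64.7,  69.4])]
```

View pics/f.png

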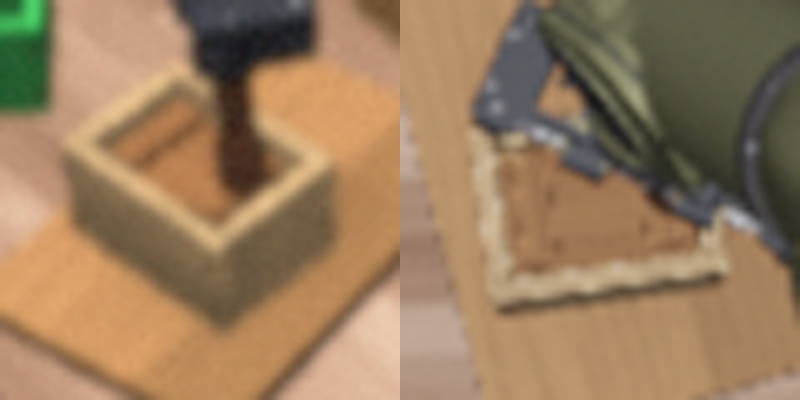

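The left view shows the foot at (240,170), clear of the frame walls. Depth puts bar A about 3 mm down and bar B about 1.7 mm down. The last B press read over 20 N (22.4 N), because I queued two calls without reading the force between them. From here I read it before every press.

Request:
{"method": "step_arm", "body": {"increments": [[[0, 0, -0.08], [0, 0, 0]], [[0, 0, -0.06], [0, 0, 0]], [[0, 0, -0.04], [0, 0, 0]], [[0, 0, -0.03], [0, 0, 0]], [[0, 0, -0.02], [0, 0, 0]], [[0, 0, -0.02], [0, 0, 0]], [[0, 0, -0.02], [0, 0, 0]], [[0, 0, -0.02], [0, 0, 0]], [[0, 0, -0.02], [0, 0, 0]], [[0, 0, -0.02], [0, 0, 0]]]}}

```text
clock: 34.45
tool_pos: [0.4471, 0.1783, 0.1575]
eef_rot: [0.211, 0.977, 0.0, 0.0]
contact_force: [-0.2, 0.2, -2.4]
opening: 0.289
finger_force: 40.0
```

Request:
{"method": "step_arm", "body": {"increments": [[[0, 0, -0.02], [0, 0, 0]], [[0, 0, -0.02], [0, 0, 0]], [[0, 0, -0.02], [0, 0, 0]], [[0, 0, -0.02], [0, 0, 0]], [[0, 0, -0.01], [0, 0, 0]], [[0, 0, -0.01], [0, 0, 0]], [[0, 0, -0.01], [0, 0, 0]], [[0, 0, -0.01], [0, 0, 0]], [[0, 0, -0.01], [0, 0, 0]], [[0, 0, -0.01], [0, 0, 0]]]}}

```text
clock: 35.45
tool_pos: [0.4474, 0.1783, 0.1564]
eef_rot: [0.211, 0.977, 0.0, 0.0]
contact_force: [0.0, 0.4, 3.2]
opening: 0.285
finger_force: 40.0
```

Request:
{"method": "step_arm", "body": {"increments": [[[0, 0, -0.02], [0, 0, 0]], [[0, 0, -0.02], [0, 0, 0]], [[0, 0, -0.015], [0, 0, 0]], [[0, 0, -0.015], [0, 0, 0]], [[0, 0, -0.015], [0, 0, 0]], [[0, 0, -0.015], [0, 0, 0]], [[0, 0, -0.01], [0, 0, 0]], [[0, 0, -0.01], [0, 0, 0]], [[0, 0, -0.01], [0, 0, 0]], [[0, 0, -0.01], [0, 0, 0]]]}}

```text
clock: 36.45
tool_pos: [0.4481, 0.1785, 0.1558]
eef_rot: [0.211, 0.977, 0.001, 0.001]
contact_force: [-1.7, 0.3, 12.5]
opening: 0.285
finger_force: 40.0
```

Request:
{"method": "step_arm", "body": {"increments": [[[0, 0, -0.01], [0, 0, 0]], [[0, 0, -0.01], [0, 0, 0]], [[0, 0, -0.01], [0, 0, 0]], [[0, 0, -0.005], [0, 0, 0]], [[0, 0, 0], [0, 0, 0]], [[0, 0, 0], [0, 0, 0]], [[0, 0, 0], [0, 0, 0]], [[0, 0, 0], [0, 0, 0]], [[0, 0, 0], [0, 0, 0]], [[0, 0, 0], [0, 0, 0]]]}}

```text
clock: 37.45
tool_pos: [0.4482, 0.1786, 0.1557]
eef_rot: [0.211, 0.977, 0.001, 0.001]
contact_force: [-0.5, -0.8, 13.1]
opening: 0.284
finger_force: 40.0
```

Request:
{"method": "step_arm", "body": {"increments": [[[0, 0, 0.5], [0, 0, 0]], [[-0.1, 0.5, 0.3], [0, 0, 0]], [[-0.25, 2.1, 0], [0, 0, 0]], [[-0.25, 2.1, 0], [0, 0, 0]], [[-0.2, 1.6, 0], [0, 0, 0]], [[-0.05, 0.6, -0.1], [0, 0, 0]], [[0, 0, -0.2], [0, 0, 0]], [[0, 0, -0.15], [0, 0, 0]], [[0, 0, -0.08], [0, 0, 0]], [[0, 0, -0.05], [0, 0, 0]]]}}

```text
clock: 38.45
tool_pos: [0.4387, 0.2461, 0.1564]
eef_rot: [0.212, 0.977, -0.0, -0.0]
contact_force: [-0.2, -0.7, -1.6]
opening: 0.282
finger_force: 40.0
```

Request:
{"method": "step_arm", "body": {"increments": [[[0, 0, -0.05], [0, 0, 0]], [[0, 0, -0.04], [0, 0, 0]], [[0, 0, -0.03], [0, 0, 0]], [[0, 0, -0.03], [0, 0, 0]], [[0, 0, -0.03], [0, 0, 0]], [[0, 0, -0.02], [0, 0, 0]], [[0, 0, -0.02], [0, 0, 0]], [[0, 0, -0.02], [0, 0, 0]], [[0, 0, -0.02], [0, 0, 0]], [[0, 0, -0.01], [0, 0, 0]]]}}

```text
clock: 39.45
tool_pos: [0.4391, 0.2474, 0.1544]
eef_rot: [0.211, 0.977, 0.0, 0.0]
contact_force: [0.3, -1.4, 6.8]
opening: 0.282
finger_force: 40.0
```

Request:
{"method": "step_arm", "body": {"increments": [[[0, 0, -0.02], [0, 0, 0]], [[0, 0, -0.02], [0, 0, 0]], [[0, 0, -0.02], [0, 0, 0]], [[0, 0, -0.02], [0, 0, 0]], [[0, 0, -0.01], [0, 0, 0]], [[0, 0, -0.01], [0, 0, 0]], [[0, 0, -0.01], [0, 0, 0]], [[0, 0, -0.01], [0, 0, 0]], [[0, 0, -0.01], [0, 0, 0]], [[0, 0, -0.01], [0, 0, 0]]]}}

```text
clock: 40.45
tool_pos: [0.4396, 0.2476, 0.1537]
eef_rot: [0.211, 0.977, 0.001, 0.001]
contact_force: [-1.2, -0.9, 12.3]
opening: 0.286
finger_force: 40.0
```

Request:
{"method": "step_arm", "body": {"increments": [[[0, 0, -0.01], [0, 0, 0]], [[0, 0, -0.01], [0, 0, 0]], [[0, 0, -0.01], [0, 0, 0]], [[0, 0, -0.01], [0, 0, 0]], [[0, 0, 0.5], [0, 0, 0]], [[0.1, -0.5, 0.3], [0, 0, 0]], [[0.25, -2.1, 0], [0, 0, 0]], [[0.25, -2.1, 0], [0, 0, 0]], [[0.2, -1.6, 0], [0, 0, 0]], [[0.05, -0.6, -0.1], [0, 0, 0]]]}}

```text
clock: 41.45
tool_pos: [0.4471, 0.1757, 0.1589]
eef_rot: [0.213, 0.977, -0.001, -0.0]
contact_force: [-0.6, 2.4, 4.0]
opening: 0.287
finger_force: 40.0
```

Request:
{"method": "step_arm", "body": {"increments": [[[0, 0.1, 0.1], [0, 0, 0]], [[0, 0, 0], [0, 0, 0]], [[0, 0, -0.15], [0, 0, 0]], [[0, 0, -0.1], [0, 0, 0]], [[0, 0, -0.08], [0, 0, 0]], [[0, 0, -0.05], [0, 0, 0]], [[0, 0, -0.03], [0, 0, 0]], [[0, 0, -0.03], [0, 0, 0]], [[0, 0, -0.02], [0, 0, 0]], [[0, 0, -0.02], [0, 0, 0]]]}}

```text
clock: 42.45
tool_pos: [0.4478, 0.1793, 0.1559]
eef_rot: [0.211, 0.977, 0.0, 0.001]
contact_force: [-0.6, -1.0, 7.0]
opening: 0.282
finger_force: 40.0
```

Request:
{"method": "step_arm", "body": {"increments": [[[0, 0, -0.02], [0, 0, 0]], [[0, 0, -0.02], [0, 0, 0]], [[0, 0, -0.02], [0, 0, 0]], [[0, 0, -0.02], [0, 0, 0]], [[0, 0, -0.01], [0, 0, 0]], [[0, 0, -0.01], [0, 0, 0]], [[0, 0, -0.01], [0, 0, 0]], [[0, 0, -0.01], [0, 0, 0]], [[0, 0, -0.01], [0, 0, 0]], [[0, 0, -0.01], [0, 0, 0]]]}}

```text
clock: 43.45
tool_pos: [0.448, 0.1793, 0.1549]
eef_rot: [0.211, 0.977, 0.0, 0.001]
contact_force: [-0.2, -1.7, 8.7]
opening: 0.287
finger_force: 40.0
```

Request:
{"method": "step_arm", "body": {"increments": [[[0, 0, -0.02], [0, 0, 0]], [[0, 0, -0.02], [0, 0, 0]], [[0, 0, -0.02], [0, 0, 0]], [[0, 0, -0.01], [0, 0, 0]], [[0, 0, -0.01], [0, 0, 0]], [[0, 0, -0.01], [0, 0, 0]], [[0, 0, -0.01], [0, 0, 0]], [[0, 0, -0.01], [0, 0, 0]], [[0, 0, -0.01], [0, 0, 0]], [[0, 0, 0], [0, 0, 0]]]}}

```text
clock: 44.45
tool_pos: [0.4482, 0.1793, 0.154]
eef_rot: [0.211, 0.977, 0.001, 0.001]
contact_force: [-1.2, -1.6, 12.4]
opening: 0.286
finger_force: 40.0
```

Request:
{"method": "step_arm", "body": {"increments": [[[0, 0, -0.02], [0, 0, 0]], [[0, 0, -0.02], [0, 0, 0]], [[0, 0, 0], [0, 0, 0]], [[0, 0, 0.5], [0, 0, 0]], [[-0.1, 0.5, 0.3], [0, 0, 0]], [[-0.25, 2.1, 0], [0, 0, 0]], [[-0.25, 2.1, 0], [0, 0, 0]], [[-0.2, 1.6, 0], [0, 0, 0]], [[-0.05, 0.4, -0.1], [0, 0, 0]], [[0, 0, -0.2], [0, 0, 0]]]}}

```text
clock: 45.45
tool_pos: [0.4382, 0.2467, 0.157]
eef_rot: [0.211, 0.978, -0.0, -0.0]
contact_force: [-0.4, -0.4, -1.5]
opening: 0.288
finger_force: 40.0
```

Request:
{"method": "step_arm", "body": {"increments": [[[0, 0, -0.12], [0, 0, 0]], [[0, 0, -0.08], [0, 0, 0]], [[0, 0, -0.05], [0, 0, 0]], [[0, 0, -0.04], [0, 0, 0]], [[0, 0, -0.03], [0, 0, 0]], [[0, 0, -0.03], [0, 0, 0]], [[0, 0, -0.02], [0, 0, 0]], [[0, 0, -0.02], [0, 0, 0]], [[0, 0, -0.02], [0, 0, 0]], [[0, 0, -0.02], [0, 0, 0]]]}}

```text
clock: 46.45
tool_pos: [0.439, 0.246, 0.1536]
eef_rot: [0.211, 0.977, 0.0, 0.0]
contact_force: [-0.1, -2.4, 5.0]
opening: 0.288
finger_force: 40.0
```

Request:
{"method": "step_arm", "body": {"increments": [[[0, 0, -0.02], [0, 0, 0]], [[0, 0, -0.02], [0, 0, 0]], [[0, 0, -0.02], [0, 0, 0]], [[0, 0, -0.02], [0, 0, 0]], [[0, 0, -0.02], [0, 0, 0]], [[0, 0, -0.01], [0, 0, 0]], [[0, 0, -0.01], [0, 0, 0]], [[0, 0, -0.01], [0, 0, 0]], [[0, 0, -0.01], [0, 0, 0]], [[0, 0, -0.01], [0, 0, 0]]]}}

```text
clock: 47.45
tool_pos: [0.4391, 0.2461, 0.1522]
eef_rot: [0.211, 0.977, 0.0, 0.0]
contact_force: [-1.4, -1.3, 6.6]
opening: 0.284
finger_force: 40.0
```

Request:
{"method": "step_arm", "body": {"increments": [[[0, 0, -0.02], [0, 0, 0]], [[0, 0, -0.02], [0, 0, 0]], [[0, 0, -0.02], [0, 0, 0]], [[0, 0, -0.02], [0, 0, 0]], [[0, 0, -0.02], [0, 0, 0]], [[0, 0, -0.01], [0, 0, 0]], [[0, 0, -0.01], [0, 0, 0]], [[0, 0, -0.01], [0, 0, 0]], [[0, 0, -0.01], [0, 0, 0]], [[0, 0, -0.01], [0, 0, 0]]]}}

```text
clock: 48.45
tool_pos: [0.4397, 0.2464, 0.1515]
eef_rot: [0.211, 0.977, 0.001, 0.001]
contact_force: [-0.8, -2.2, 14.4]
opening: 0.294
finger_force: 40.0
```

Request:
{"method": "step_arm", "body": {"increments": [[[0, 0, 0.5], [0, 0, 0]], [[0.1, -0.5, 0.4], [0, 0, 0]], [[0.25, -2.1, 0], [0, 0, 0]], [[0.25, -2.1, 0], [0, 0, 0]], [[0.2, -1.5, 0], [0, 0, 0]], [[0.05, -0.5, 0], [0, 0, 0]], [[0, 0, -0.1], [0, 0, 0]], [[0, 0, -0.1], [0, 0, 0]], [[0, 0, -0.15], [0, 0, 0]], [[0, 0, -0.05], [0, 0, 0]]]}}

```text
clock: 49.45
tool_pos: [0.4475, 0.181, 0.1564]
eef_rot: [0.21, 0.978, 0.001, 0.001]
contact_force: [-2.5, -0.3, 17.8]
opening: 0.284
finger_force: 40.0
```

Request:
{"method": "step_arm", "body": {"increments": [[[0, 0, 0.03], [0, 0, 0]], [[0, 0, 0.02], [0, 0, 0]], [[0, 0, 0], [0, 0, 0]], [[0, 0, -0.01], [0, 0, 0]], [[0, 0, -0.01], [0, 0, 0]], [[0, 0, -0.01], [0, 0, 0]], [[0, 0, -0.01], [0, 0, 0]], [[0, 0, -0.01], [0, 0, 0]], [[0, 0, -0.01], [0, 0, 0]], [[0, 0, -0.01], [0, 0, 0]]]}}

```text
clock: 50.45
tool_pos: [0.4475, 0.181, 0.1564]
eef_rot: [0.21, 0.978, 0.001, 0.001]
contact_force: [-2.5, 0.1, 17.9]
opening: 0.284
finger_force: 40.0
```

Request:
{"method": "step_arm", "body": {"increments": [[[0, 0, 0.4], [0, 0, 0]], [[0, 0, 0], [0, 0, 0]], [[0, 0, -0.1], [0, 0, 0]], [[0, 0, -0.1], [0, 0, 0]], [[0, 0, -0.06], [0, 0, 0]], [[0, 0, -0.04], [0, 0, 0]], [[0, 0, -0.02], [0, 0, 0]], [[0, 0, -0.02], [0, 0, 0]], [[0, 0, -0.02], [0, 0, 0]], [[0, 0, -0.02], [0, 0, 0]]]}}

```text
clock: 51.45
tool_pos: [0.4472, 0.1793, 0.155]
eef_rot: [0.211, 0.977, 0.0, 0.0]
contact_force: [-0.4, 0.3, -1.4]
opening: 0.284
finger_force: 40.0
```

Request:
{"method": "step_arm", "body": {"increments": [[[0, 0, -0.03], [0, 0, 0]], [[0, 0, -0.03], [0, 0, 0]], [[0, 0, -0.02], [0, 0, 0]], [[0, 0, -0.02], [0, 0, 0]], [[0, 0, -0.02], [0, 0, 0]], [[0, 0, -0.02], [0, 0, 0]], [[0, 0, -0.02], [0, 0, 0]], [[0, 0, -0.02], [0, 0, 0]], [[0, 0, -0.02], [0, 0, 0]], [[0, 0, -0.02], [0, 0, 0]]]}}

```text
clock: 52.45
tool_pos: [0.4479, 0.1794, 0.1537]
eef_rot: [0.211, 0.977, 0.0, 0.001]
contact_force: [-0.5, -0.4, 8.8]
opening: 0.285
finger_force: 40.0
```

Request:
{"method": "step_arm", "body": {"increments": [[[0, 0, -0.02], [0, 0, 0]], [[0, 0, -0.02], [0, 0, 0]], [[0, 0, -0.02], [0, 0, 0]], [[0, 0, -0.02], [0, 0, 0]], [[0, 0, -0.02], [0, 0, 0]], [[0, 0, -0.01], [0, 0, 0]], [[0, 0, -0.01], [0, 0, 0]], [[0, 0, -0.01], [0, 0, 0]], [[0, 0, 0], [0, 0, 0]], [[0, 0, 0], [0, 0, 0]]]}}

```text
clock: 53.45
tool_pos: [0.448, 0.1794, 0.1526]
eef_rot: [0.211, 0.977, 0.001, 0.001]
contact_force: [-1.9, 0.1, 12.1]
opening: 0.283
finger_force: 40.0
```

Request:
{"method": "step_arm", "body": {"increments": [[[0, 0, -0.02], [0, 0, 0]], [[0, 0, -0.02], [0, 0, 0]], [[0, 0, 0.5], [0, 0, 0]], [[-0.1, 0.5, 0.4], [0, 0, 0]], [[-0.25, 2.1, 0], [0, 0, 0]], [[-0.25, 2.1, 0], [0, 0, 0]], [[-0.2, 1.6, 0], [0, 0, 0]], [[-0.05, 0.4, -0.1], [0, 0, 0]], [[0, 0, -0.2], [0, 0, 0]], [[0, 0, -0.15], [0, 0, 0]]]}}

```text
clock: 54.45
tool_pos: [0.4385, 0.2448, 0.1552]
eef_rot: [0.212, 0.977, -0.001, -0.0]
contact_force: [0.1, 0.1, -0.9]
opening: 0.287
finger_force: 40.0
```

Request:
{"method": "step_arm", "body": {"increments": [[[0, 0, -0.12], [0, 0, 0]], [[0, 0, -0.08], [0, 0, 0]], [[0, 0, -0.05], [0, 0, 0]], [[0, 0, -0.04], [0, 0, 0]], [[0, 0, -0.03], [0, 0, 0]], [[0, 0, -0.03], [0, 0, 0]], [[0, 0, -0.02], [0, 0, 0]], [[0, 0, -0.02], [0, 0, 0]], [[0, 0, -0.02], [0, 0, 0]], [[0, 0, -0.02], [0, 0, 0]]]}}

```text
clock: 55.45
tool_pos: [0.4388, 0.2464, 0.1515]
eef_rot: [0.211, 0.977, 0.0, 0.0]
contact_force: [-0.9, -0.7, 2.5]
opening: 0.287
finger_force: 40.0
```

Request:
{"method": "step_arm", "body": {"increments": [[[0, 0, -0.03], [0, 0, 0]], [[0, 0, -0.03], [0, 0, 0]], [[0, 0, -0.02], [0, 0, 0]], [[0, 0, -0.02], [0, 0, 0]], [[0, 0, -0.02], [0, 0, 0]], [[0, 0, -0.02], [0, 0, 0]], [[0, 0, -0.02], [0, 0, 0]], [[0, 0, -0.02], [0, 0, 0]], [[0, 0, -0.02], [0, 0, 0]], [[0, 0, 0], [0, 0, 0]]]}}

```text
clock: 56.45
tool_pos: [0.4392, 0.2464, 0.15]
eef_rot: [0.211, 0.977, 0.0, 0.001]
contact_force: [-1.1, -0.9, 8.0]
opening: 0.285
finger_force: 40.0
```

Request:
{"method": "step_arm", "body": {"increments": [[[0, 0, -0.02], [0, 0, 0]], [[0, 0, -0.02], [0, 0, 0]], [[0, 0, -0.02], [0, 0, 0]], [[0, 0, -0.02], [0, 0, 0]], [[0, 0, -0.02], [0, 0, 0]], [[0, 0, -0.02], [0, 0, 0]], [[0, 0, -0.01], [0, 0, 0]], [[0, 0, -0.01], [0, 0, 0]], [[0, 0, 0], [0, 0, 0]], [[0, 0, 0], [0, 0, 0]]]}}

```text
clock: 57.45
tool_pos: [0.44, 0.2466, 0.1497]
eef_rot: [0.212, 0.977, 0.001, 0.001]
contact_force: [-1.5, -2.0, 17.1]
opening: 0.284
finger_force: 40.0
```

Request:
{"method": "step_arm", "body": {"increments": [[[0, 0, 0.5], [0, 0, 0]], [[0.1, -0.5, 0.5], [0, 0, 0]], [[0.25, -2.1, 0.1], [0, 0, 0]], [[0.25, -2.1, 0], [0, 0, 0]], [[0.2, -1.5, 0], [0, 0, 0]], [[0.05, -0.5, 0], [0, 0, 0]], [[0, 0, -0.1], [0, 0, 0]], [[0, 0, -0.1], [0, 0, 0]], [[0, 0, -0.1], [0, 0, 0]], [[0, 0, 0], [0, 0, 0]]]}}

```text
clock: 58.45
tool_pos: [0.447, 0.1804, 0.157]
eef_rot: [0.21, 0.978, 0.0, 0.0]
contact_force: [-2.1, -1.4, 13.6]
opening: 0.288
finger_force: 40.0
```

Request:
{"method": "step_arm", "body": {"increments": [[[0, 0, 0.4], [0, 0, 0]], [[0, 0, 0], [0, 0, 0]], [[0, 0, -0.2], [0, 0, 0]], [[0, 0, -0.15], [0, 0, 0]], [[0, 0, -0.1], [0, 0, 0]], [[0, 0, -0.07], [0, 0, 0]], [[0, 0, -0.05], [0, 0, 0]], [[0, 0, -0.03], [0, 0, 0]], [[0, 0, -0.03], [0, 0, 0]], [[0, 0, -0.02], [0, 0, 0]]]}}

```text
clock: 59.45
tool_pos: [0.4472, 0.1793, 0.1534]
eef_rot: [0.211, 0.977, 0.0, 0.0]
contact_force: [-0.3, 0.7, 0.5]
opening: 0.285
finger_force: 40.0
```

Request:
{"method": "step_arm", "body": {"increments": [[[0, 0, -0.03], [0, 0, 0]], [[0, 0, -0.03], [0, 0, 0]], [[0, 0, -0.03], [0, 0, 0]], [[0, 0, -0.02], [0, 0, 0]], [[0, 0, -0.02], [0, 0, 0]], [[0, 0, -0.02], [0, 0, 0]], [[0, 0, -0.02], [0, 0, 0]], [[0, 0, -0.02], [0, 0, 0]], [[0, 0, -0.02], [0, 0, 0]], [[0, 0, -0.01], [0, 0, 0]]]}}

```text
clock: 60.45
tool_pos: [0.4472, 0.1793, 0.1513]
eef_rot: [0.211, 0.977, 0.0, 0.0]
contact_force: [-0.3, 0.7, -1.5]
opening: 0.283
finger_force: 40.0
```

```bash
python3 - <<'E'
from h import *
p,d=snap("scene","s5")
a=np.radians(7); P=cloud("scene",d).reshape(-1,3)
L=(P[:,:2]-[.443,.211])@np.array([[np.cos(a),-np.sin(a)],[np.sin(a),np.cos(a)]])
for n,y0,y1 in(("A",.029,.043),("mid",-.015,.015),("B",-.043,-.029)):
    s=P[(abs(L[:,0])<.028)&(L[:,1]>y0)&(L[:,1]<y1)&(P[:,2]<.105),2]; print(n,np.median(s).round(4),len(s))
s=r.get_state(); print(s["tool_pos"],s["contact_force"])
E
```

```text
A 0.0782 31
mid 0.0665 34
B 0.0815 13
[0.44706725 0.17926137 0.15111396] [ 0.63049539  1.30308977 -0.93481537]
```

Request:
{"method": "step_arm", "body": {"increments": [[[0, 0, 2], [0, 0, 0]], [[0, 0, 2], [0, 0, 0]], [[-0.4, -4.5, 0], [0, 0, 0]], [[-0.4, -4.5, 0], [0, 0, 0]], [[-0.4, -4.5, 0], [0, 0, 0]], [[-0.4, -4.5, 0], [0, 0, 0]], [[-0.4, -4.5, 0], [0, 0, 0]], [[-0.4, -4.5, 0], [0, 0, 0]], [[-0.4, -4.5, 0], [0, 0, 0]], [[-0.3, -4.5, 0], [0, 0, 0]]]}}

```text
clock: 61.5
tool_pos: [0.4148, -0.1827, 0.1908]
eef_rot: [0.211, 0.977, -0.0, -0.001]
contact_force: [0.6, -0.1, -1.7]
opening: 0.284
finger_force: 40.0
```

Request:
{"method": "step_arm", "body": {"increments": [[[-0.2, -4.5, 0], [0, 0, 0]], [[-0.2, -4.5, 0], [0, 0, 0]], [[-0.2, -3.0, 0], [0, 0, 0]], [[0, -0.8, -1.5], [0, 0, 0]], [[0, 0, -3], [0, 0, 0]], [[0, 0, -3], [0, 0, 0]], [[0, 0, -2], [0, 0, 0]], [[0, 0, -1.5], [0, 0, 0]], [[0, 0, -0.5], [0, 0, 0]], [[0, 0, 0], [0, 0, 0]]]}}

```text
clock: 62.5
tool_pos: [0.4094, -0.3085, 0.0755]
eef_rot: [0.211, 0.977, 0.0, -0.001]
contact_force: [-0.5, -0.4, -0.6]
opening: 0.282
finger_force: 40.0
```

Request:
{"method": "step_arm", "body": {"increments": [[[0, 0, -0.4], [0, 0, 0]], [[0, 0, -0.4], [0, 0, 0]], [[0, 0, -0.3], [0, 0, 0]], [[0, 0, -0.15], [0, 0, 0]], [[0, 0, -0.08], [0, 0, 0]], [[0, 0, -0.05], [0, 0, 0]], [[0, 0, -0.03], [0, 0, 0]], [[0, 0, -0.03], [0, 0, 0]], [[0, 0, 0], [0, 0, 0]], [[0, 0, 0], [0, 0, 0]]]}}

```text
clock: 63.5
tool_pos: [0.4102, -0.3088, 0.0618]
eef_rot: [0.211, 0.977, 0.0, 0.0]
contact_force: [-0.0, 0.2, -1.3]
opening: 0.279
finger_force: 40.0
```

Request:
{"method": "step_arm", "body": {"increments": [[[0, 0, -0.02], [0, 0, 0]], [[0, 0, -0.02], [0, 0, 0]], [[0, 0, -0.02], [0, 0, 0]], [[0, 0, -0.02], [0, 0, 0]], [[0, 0, -0.02], [0, 0, 0]], [[0, 0, 0], [0, 0, 0]], [[0, 0, 0], [0, 0, 0]], [[0, 0, 0], [0, 0, 0]], [[0, 0, 0], [0, 0, 0]], [[0, 0, 0], [0, 0, 0]]]}}

```text
clock: 64.5
tool_pos: [0.4101, -0.3088, 0.0608]
eef_rot: [0.211, 0.977, 0.0, -0.0]
contact_force: [0.3, 0.1, -1.2]
opening: 0.287
finger_force: 40.0
```

Request:
{"method": "step_arm", "body": {"increments": [[[0, 0, -0.03], [0, 0, 0]], [[0, 0, -0.03], [0, 0, 0]], [[0, 0, -0.03], [0, 0, 0]], [[0, 0, -0.03], [0, 0, 0]], [[0, 0, 0], [0, 0, 0]], [[0, 0, 0], [0, 0, 0]], [[0, 0, 0], [0, 0, 0]], [[0, 0, 0], [0, 0, 0]], [[0, 0, 0], [0, 0, 0]], [[0, 0, 0], [0, 0, 0]]]}}

```text
clock: 65.5
tool_pos: [0.411, -0.3093, 0.0604]
eef_rot: [0.211, 0.977, -0.0, 0.001]
contact_force: [-0.8, 0.2, 8.6]
opening: 0.285
finger_force: 40.0
```

Request:
{"method": "step_arm", "body": {"increments": [[[0, 0, 0.03], [0, 0, 0]], [[0, 0, 0], [0, 0, 0]], [[0, 0, 0], [0, 0, 0]], [[0, 0, 0], [0, 0, 0]], [[0, 0, 0], [0, 0, 0]], [[0, 0, 0], [0, 0, 0]], [[0, 0, 0], [0, 0, 0]], [[0, 0, 0], [0, 0, 0]], [[0, 0, 0], [0, 0, 0]], [[0, 0, 0], [0, 0, 0]]], "fingers": 0.7}}

```text
clock: 66.5
tool_pos: [0.4101, -0.3088, 0.0599]
eef_rot: [0.211, 0.977, 0.0, 0.0]
contact_force: [0.5, 0.4, 0.3]
opening: 0.702
finger_force: 0.0
```

Request:
{"method": "step_arm", "body": {"increments": [[[0, 0, 1], [0, 0, 0]], [[0, 0, 1], [0, 0, 0]], [[0, 0, 2], [0, 0, 0]], [[0, 0, 2], [0, 0, 0]], [[0, 0, 2], [0, 0, 0]], [[0, 0, 2], [0, 0, 0]], [[0, 0, 1], [0, 0, 0]], [[0, 0, 0], [0, 0, 0]], [[0, 0, 0], [0, 0, 0]], [[0, 0, 0], [0, 0, 0]]]}}

```text
clock: 67.5
tool_pos: [0.4095, -0.3084, 0.1691]
eef_rot: [0.211, 0.977, 0.0, -0.001]
contact_force: [-0.7, 0.4, -0.9]
opening: 0.703
finger_force: 0.0
```

```bash
python3 - <<'E'
from h import *
p,d=snap("scene","s6"); P=cloud("scene",d).reshape(-1,3)
s=P[(np.hypot(P[:,0]-.41,P[:,1]+.309)<.03)&(P[:,2]>.09)&(P[:,2]<.13)]; print("knob",s.mean(0),len(s),s[:,2].max())
s=P[(np.hypot(P[:,0]-.41,P[:,1]+.309)<.03)&(P[:,2]>.01)&(P[:,2]<.03)]; print("foot",s.mean(0),len(s))
a=np.radians(7);L=(P[:,:2]-[.443,.211])@np.array([[np.cos(a),-np.sin(a)],[np.sin(a),np.cos(a)]])
for n,y0,y1 in(("A",.029,.043),("mid",-.015,.015),("B",-.043,-.029)):
    k=P[(abs(L[:,0])<.028)&(L[:,1]>y0)&(L[:,1]<y1)&(P[:,2]<.105),2]; print(n,np.median(k).round(4))
print(r.get_state()["clock"],r.get_state()["tool_pos"])
cv2.imwrite("pics/g.png",cv2.resize(p[150:340,180:400,::-1],(770,600)))
E
```

```text
knob [ 0.4070535  -0.32135887  0.10863925] 61 0.11687372618779658
foot [ 0.40187632 -0.32547461  0.02091561] 32
A 0.0788
mid 0.0663
B 0.0795
67.55 [ 0.40952281 -0.30840358  0.16905025]
```

View pics/g.png

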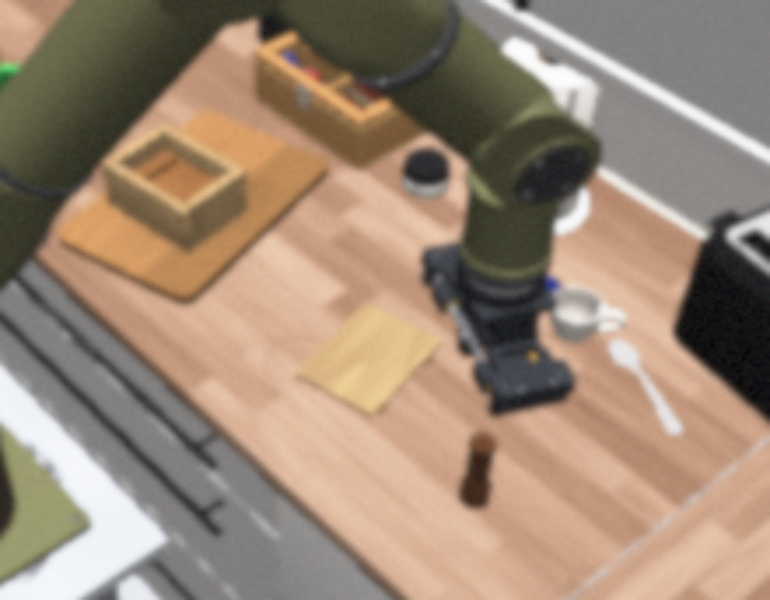

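The picture shows the block flat and level in the frame at (175,185), the pounder standing upright at (478,470), and everything else undisturbed, so I hand in.

```bash
python3 -c "
from plant import r
print(r.finish_job())"
```

```text
the job is handed in; nothing more can be done
None
```

I handed the job in at 67.6 s: the block lies flat on the board inside the standing frame and the pounder stands upright on the worktop, but one tap on end_b read 22.4 N at the wrist, about 24 N with the pounder's weight added, over the 20 N limit (the foot may have been on the frame's end wall then; I couldn't confirm it).

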